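Unload the vial reader and zero it

ROBOT

A 6-joint arm with a two-finger parallel gripper is mounted at the origin on the work surface. World frame = base frame: x ahead of the robot, y to its left, z up, the work surface at z = 0. Lengths are in m, angles in degrees, forces in N, time in s.
With the tool pointing down it reaches from about 0.4 to 0.825 m from the base axis. Payload 7 kg.
Tool frame: the origin (TCP) lies midway between the tips of the shut fingers; the grasp point (between the pads) lies 19 mm behind it; z points along the fingers, y is the line along which they close (so a half turn about z gives the same grasp; the last joint's range is limited). The gripper opens to 88 mm and grips with 3 to 60 N. Pads are 19 mm wide; open, the fingers measure 130 mm over their backs; the gripper's body (78 mm by 193 mm) begins 47 mm behind the grasp point.
Start: joints at [85.778, 20.546, 0.682, 0, -70.136, -16.507], TCP at [0.239, 0.631, 0.227] pointing down, gripper open.
Joint ranges: [-176.03, 176.03], [-82.01, 121.73], [-58.28, 71.71], [-173.87, 95.51], [-174.79, -0.11], [-173.66, 173.66]. Speed limits (degrees/s): [136.94, 136.94, 172.46, 180, 180, 180].

INTERFACE

Orientations are given as [roll, pitch, yaw] about the fixed x, y, z axes, in that order (R = Rz(yaw) Ry(pitch) Rx(roll)).
In Python, from plant import ctrl gives the robot as it stands.
- The arm moves only by the tool step_arm, never from a script. Its argument "rows" is a list of rows, each a list of 3 entries, a list of its own where there are three numbers: the closure, from 0 (fully open) to 1 (shut), then the shift along the world's x, y, z in mm, then the turn, a rotation vector about the world's x, y, z in rad. A call has exactly 5 rows; each row is the pose to reach, as a shift and turn from the pose commanded when the call began; what a row does not reach only later rows make up. A row lasts 1/12 s, in which the tool goes at most 41.7 mm and 7.16 degrees, less where a joint would pass 70% of its speed; a pose out of reach is approached as far as the arm can. A call with a gripper value outside its range is refused whole. The fingers move at their own pace and stop on an object; the grip force is fixed at half the most. Time passes only in rows, so rows that repeat a pose let the fingers close, or fill a call up. It gives the time, the measured TCP pose, the force, the opening and the grip force at its end, in the units of the state.
- ctrl.get_obs(): the state, without advancing time (a new reading comes with each control period).
- ctrl.snapshot(name): name is "scene" or "top" or "wrist"; returns the picture (384x512x3 uint8, red, green, blue); there is no depth.
- ctrl.camera_model(name): a dict with "intrinsics" (3x3 intrinsics, pixels), "R" (3x3) and "t" (3): a world point X has camera coordinates R X + t. Camera axes: x right, y down, z forward; pixel columns grow to the right and rows downward; lengths in m; the calibration is good to about 2 mm. A picture is of the moment at which its call begins: read the wrist's pose just before it. camera_model takes no time and is no camera call; for the wrist camera it gives the pose at the moment of the call.
- ctrl.close_job(): hands the job in; it is judged then, once.
The state is a dict: "clock": time; "joint_pos": joint angles; "qvel": joint speeds; "tau": joint torques, N m; "tool_pos": TCP position; "orientation": TCP orientation; "force": force on the tool from outside, world axes, zero at the start; "moment": the same for the moment, N m; "opening": finger opening in m; "gripper_force": force on a finger pad.
Only numpy, scipy, OpenCV 4.12 (cv2) and the standard library are available. Lean on these libraries where they do the work, as an engineer would, in place of code of your own. Each camera call takes 0.05 s, during which the arm holds its last target. There are 200 camera calls.

TASK

The batch has been read: pull the vial reader's sample slide by its black knob all the way out to its end stop, lift out every white-capped sample vial and set each one down upright in a cell of the blue rack (never let a vial drop), leaving the blue-capped reference standard in its well. Then push the slide fully home and, with it home, press the green zero key all the way down and let it come up again. Do not disturb the other things on the bench.

Things in the scene. Friction and masses are not known exactly. Their poses are not given: they have to be found in the camera images.
- reader: white bench vial reader, fixed. Origin: on the bench under the middle of the hood's front; -x points out of the front, z up. Hood: x 0 to 225 mm, 170 wide, 168 high (display on its roof to 240). A bed 150 wide, 18 high runs to x = -150 and carries the slide. Key deck at y -85 to -170 mm from x = -110, 68 mm high, with a 168 mm tower from x = 110.
- slide (a joint): the sample slide, m: 0 = fully home (block inside the hood, front plate closing it), 0.144 = fully out at the end stop. It moves along the reader's -x. A spring click at each end holds it there and draws it in over the last few mm; it takes about 8 N to leave or enter a click, about 2 N between them.
- slide_knob (a point): centre of the slide's black pull knob: round, 28 mm across, 24 mm long along the reader's x, 75 mm above the bench, on a steel stem 37 mm long and 11 mm thick. It is 49 mm in front of the grey front plate (142 mm wide, top 128 mm above the bench). Axes as the reader's.
- slide_top (a point): centre of the top face (88 mm above the bench) of the slide's dark block, 118 mm along the reader's x, 126 along y; moves with the slide. Six round wells, 27 mm bore, 62 mm deep, at x -36, 0, 36 and y -35, 35 mm from here, axes as the reader's. With the slide out the rear wells' centres are 46 mm in front of the hood; the front wells' are 32 mm behind the front plate's face.
- zero_key_top (a point): centre of the top of the round green zero key on the reader's key deck, 26 mm across, in a black collar 42 mm across and 12 mm high; the top is about 90 mm above the bench.
- zero_key (a joint): travel of the zero key, m: 0 = up, 0.006 = fully down. Spring return; about 4.5 N pushes it fully down.
- rack: blue retain rack, loose, 0.5 kg: one row of five open square cells, 199 x 43 x 50 mm outside. Origin: centre of its underside; x along the row. Cell centres at x = -78, -39, 0, 39, 78 mm; each 35 x 35 mm clear, floor and walls 4 mm thick.
- sample1: sample vial: glass, amber contents, WHITE cap; a plain cylinder 25 mm across, 100 mm tall, 55 g. One of up to five, in wells that differ each time (absent: None). Origin: centre of its underside; z towards the cap. In its well its foot is 26 mm above the bench and its top 38 mm stand out of the block (cap: top 26 mm). With the slide home it is hidden in the hood.
- sample2: sample vial: glass, amber contents, WHITE cap; a plain cylinder 25 mm across, 100 mm tall, 55 g. One of up to five, in wells that differ each time (absent: None). Origin: centre of its underside; z towards the cap. In its well its foot is 26 mm above the bench and its top 38 mm stand out of the block (cap: top 26 mm). With the slide home it is hidden in the hood.
- sample3: sample vial: glass, amber contents, WHITE cap; a plain cylinder 25 mm across, 100 mm tall, 55 g. One of up to five, in wells that differ each time (absent: None). Origin: centre of its underside; z towards the cap. In its well its foot is 26 mm above the bench and its top 38 mm stand out of the block (cap: top 26 mm). With the slide home it is hidden in the hood.
- sample4: sample vial: glass, amber contents, WHITE cap; a plain cylinder 25 mm across, 100 mm tall, 55 g. One of up to five, in wells that differ each time (absent: None). Origin: centre of its underside; z towards the cap. In its well its foot is 26 mm above the bench and its top 38 mm stand out of the block (cap: top 26 mm). With the slide home it is hidden in the hood.
- sample5: sample vial: glass, amber contents, WHITE cap; a plain cylinder 25 mm across, 100 mm tall, 55 g. One of up to five, in wells that differ each time (absent: None). Origin: centre of its underside; z towards the cap. In its well its foot is 26 mm above the bench and its top 38 mm stand out of the block (cap: top 26 mm). With the slide home it is hidden in the hood.
- standard: reference standard vial, same shape and size as the samples but with clear contents and a BLUE cap; it stands in one of the six wells. Origin: centre of its underside; z to the cap.
- dropper: bystander: small amber dropper bottle with a black cap, 36 mm across, 85 mm tall, loose. Origin: centre of its underside.
- spirit_bottle: bystander: clear spirit bottle with a red cap, 68 mm across, 190 mm tall, loose. Origin: centre of its underside.
- powder_jar: bystander: white jar, 76 mm across, 100 mm tall, loose. Origin: centre of its underside.
- cap_cup: bystander: steel cup, 80 mm across, 70 mm tall, loose. Origin: centre of its underside.
- spatula: bystander: spatula lying flat, 200 mm long, loose. Origin: on its length, along x.
- tin: bystander: aluminium tin, 60 mm across, 75 mm tall, loose. Origin: centre of its underside.
Not all that is in view belongs to the job. Several things have the shape of the rack; the one meant has the colours described above.

How it is judged (in metres and radians):
On the way, in this order (a step that is already met when the one before it is completed fails the run):
1. the slide is fully out (value of joint slide above 0.139 m), for 0.2 s.
2. every sample vial present stands upright in a cell of the rack, let go, and the standard is still in its well (x of sample1 in the frame of rack between -0.095 and 0.095 m and y of sample1 in the frame of rack between -0.014 and 0.014 m and z of sample1 in the frame of rack between -0.004 and 0.012 m and angle between each of sample1, sample2, sample3, sample4, sample5's own z axis and vertical below 0.3 rad and contact force between each of sample1, sample2, sample3, sample4, sample5 and the fingers below 0.05 N and x of sample2 in the frame of rack between -0.095 and 0.095 m and y of sample2 in the frame of rack between -0.014 and 0.014 m and z of sample2 in the frame of rack between -0.004 and 0.012 m and x of sample3 in the frame of rack between -0.095 and 0.095 m and y of sample3 in the frame of rack between -0.014 and 0.014 m and z of sample3 in the frame of rack between -0.004 and 0.012 m and x of sample4 in the frame of rack between -0.095 and 0.095 m and y of sample4 in the frame of rack between -0.014 and 0.014 m and z of sample4 in the frame of rack between -0.004 and 0.012 m and x of sample5 in the frame of rack between -0.095 and 0.095 m and y of sample5 in the frame of rack between -0.014 and 0.014 m and z of sample5 in the frame of rack between -0.004 and 0.012 m and z of standard in the frame of slide_top below -0.056 m and horizontal distance between standard and slide_top below 0.06 m and angle between standard's own z axis and vertical below 0.1 rad), for 0.3 s.
3. the slide is fully home (value of joint slide below 0.004 m), for 0.2 s.
4. the zero key is pressed fully down with the slide home (value of joint zero_key above 0.005 m and value of joint slide below 0.004 m), for 0.05 s.
At the end, for the whole second after the job is handed in: Every sample vial present stands in a rack cell, foot on the cell floor (8 mm), within 17 degrees of upright, at rest and released; the rack is flat; the standard is in its well; the slide is within 4 mm of home; the zero key is up again (all of step 2 and value of joint slide below 0.004 m and value of joint zero_key below 0.002 m and angle between rack's own z axis and vertical below 0.1 rad and linear speed of rack below 0.03 m/s and linear speed of each of sample1, sample2, sample3, sample4, sample5 below 0.05 m/s); the robot touches nothing.
It fails at once if a sample vial or the standard is dropped (falls free faster than 0.7 m/s, a fall of over 25 mm) ((contact force between sample1 and the fingers below 0.02 N and linear speed of sample1 above 0.7 m/s and height (world z) of sample1 above 0.02 m) or (contact force between sample2 and the fingers below 0.02 N and linear speed of sample2 above 0.7 m/s and height (world z) of sample2 above 0.02 m) or (contact force between sample3 and the fingers below 0.02 N and linear speed of sample3 above 0.7 m/s and height (world z) of sample3 above 0.02 m) or (contact force between sample4 and the fingers below 0.02 N and linear speed of sample4 above 0.7 m/s and height (world z) of sample4 above 0.02 m) or (contact force between sample5 and the fingers below 0.02 N and linear speed of sample5 above 0.7 m/s and height (world z) of sample5 above 0.02 m) or (contact force between standard and the fingers below 0.02 N and linear speed of standard above 0.7 m/s and height (world z) of standard above 0.02 m)).
It fails at once if the reference standard is lifted out of its well (z of standard in the frame of slide_top above -0.03 m).
It fails at once if a bystander is pushed more than 30 mm or knocked over (distance of any of dropper, spirit_bottle, powder_jar, cap_cup, spatula, tin from where it was at the start of the episode above 0.03 m or angle between any of dropper, spirit_bottle, powder_jar, cap_cup, tin's own z axis and vertical above 0.5 rad).
Of sample1, sample2, sample3, sample4, sample5 only 3 to 5 are there at a start; the rules pass over those that are not, and their reading is None.
At some moment in a run one of rack may be knocked a few centimetres aside while the robot is not near it.
It also fails if it takes over 210 s, if anything falls off the work surface, if the arm or the gripper's body presses on something with over 40 N, if the wrist force passes 120 N, or if a joint passes its speed limit or range.

## Working session

There is one attempt and no reset: what is moved stays moved. The work goes in short steps, Python scripts to look and compute and a tool call to move; the robot and the scene stay as the last step left them, time stands still between calls to the robot, and variables do not carry over. Pictures are saved under pics/ and viewed, at most 14 in all, crops included, and the job is handed in when it is done.

Besides the shell and the picture viewer there is one more tool, called after "Emit:" as name(argument=value, ...) on one line, values as JSON. step_arm: Moves the arm, as the interface text tells. Its arguments: {"type":"object","properties":{"rows":{"type":"array"}},"required":["rows"]}

```bash
mkdir -p pics; ls; cat > h.py <<'E'
import numpy as np, cv2
from plant import ctrl
def snap(n,f=None):
    m=ctrl.camera_model(n); im=np.array(ctrl.snapshot(n))[:,:,::-1].copy()
    if f: cv2.imwrite('pics/'+f,im)
    return im,m
def ray(m,u,v,z):
    K,R,t=[np.array(m[k],float) for k in('intrinsics','R','t')]
    d=R.T@np.linalg.solve(K,[u,v,1]); c=-R.T@t.ravel()
    return c+d*(z-c[2])/d[2]
def proj(m,X):
    K,R,t=[np.array(m[k],float) for k in('intrinsics','R','t')]
    p=K@(R@np.array(X)+t.ravel()); return p[:2]/p[2]
E
python3 - <<'E'
from h import *
a,m=snap('top','top0.png'); b,m2=snap('scene','sc0.png')
for x in(m,m2): print(x, -np.array(x['R']).T@np.array(x['t']))
print(ctrl.get_obs())
E
```

```text
pics
{'intrinsics': array([[456.43481993,   0.        , 250.89664189],
       [  0.        , 456.43481993, 195.73264308],
       [  0.        ,   0.        ,   1.        ]]), 'R': array([[-0.08960532, -0.99596963, -0.00392134],
       [-0.97137488,  0.08826092, -0.2205467 ],
       [ 0.22000391, -0.01595306, -0.97536853]]), 't': array([-0.00811115,  0.50395847,  1.60020972])} [ 0.13675339 -0.02703005  1.67190878]
{'intrinsics': array([[368.08867487,   0.        , 256.69819704],
       [  0.        , 368.08867487, 192.22667427],
       [  0.        ,   0.        ,   1.        ]]), 'R': array([[ 0.66668399,  0.7452729 , -0.01003847],
       [ 0.70306893, -0.63328758, -0.3234825 ],
       [-0.24743998,  0.20860286, -0.9461809 ]]), 't': array([-0.30663221, -0.33075217,  1.30785343])} [ 0.76058358 -0.25375854  1.12739528]
{'clock': 0.1, 'joint_pos': array([ 8.57768326e+01,  2.05886641e+01,  6.37799516e-01, -1.71847760e-02,
       -7.01346360e+01, -1.65086153e+01]), 'qvel': array([-0.02088352, -0.21722166,  0.14717876,  0.05743567, -0.01983855,
        0.06618829]), 'tau': array([-2.21846560e-03, -5.84167349e+01,  2.93753010e+01,  7.01553270e+00,
        1.01927086e-02, -5.61882530e-05]), 'tool_pos': array([0.23880048, 0.63087743, 0.22569376]), 'orientation': array([ 1.79913433e+02, -8.80849408e-03, -2.07376276e+01]), 'force': array([0.76999114, 0.5621913 , 0.36058625]), 'moment': array([-0.00400273,  0.0656772 , -0.04991899]), 'gripper_force': 0.0, 'opening': 0.08809588432309219}
```

View pics/top0.png

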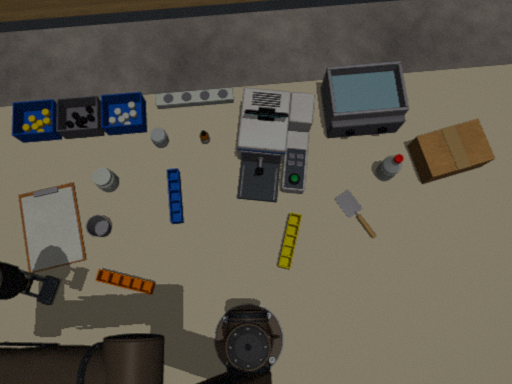

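View pics/sc0.png

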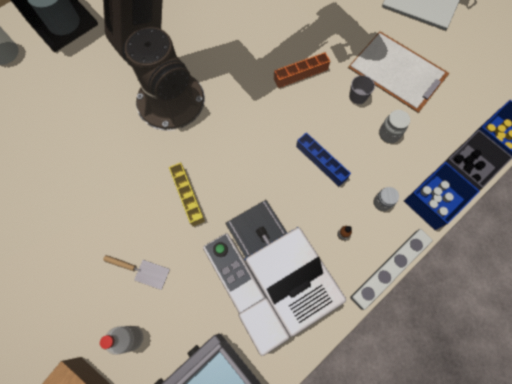

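Rack-shaped things in the top picture: blue (175,196), orange (126,282), yellow (290,241). The blue one fits the description. The green key is at (294,179), and the knob and stem are near (261,165). I'll confirm with an enlarged crop and measure.

```bash
python3 - <<'E'
from h import *
a=cv2.imread('pics/top0.png');m=ctrl.camera_model('top');b=cv2.imread('pics/sc0.png');m2=ctrl.camera_model('scene')
c=cv2.resize(a[80:230,150:330],None,fx=4.4,fy=4,interpolation=cv2.INTER_CUBIC)
c=cv2.resize(a[80:230,150:330],None,fx=4,fy=4,interpolation=cv2.INTER_CUBIC);cv2.imwrite('pics/crop.png',c)
def tri(p,q):
    A=[];B=[]
    for mm,(u,v) in((m,p),(m2,q)):
        o=-np.array(mm['R']).T@mm['t']; d=ray(mm,u,v,0)-o; d/=np.linalg.norm(d)
        P=np.eye(3)-np.outer(d,d); A.append(P);B.append(P@o)
    return np.linalg.lstsq(np.vstack(A),np.hstack(B),rcond=None)[0]
def blobs(im,lo,hi,amin):
    h=cv2.cvtColor(im,cv2.COLOR_BGR2HSV); k=cv2.inRange(h,lo,hi)
    n,l,s,ce=cv2.connectedComponentsWithStats(k)
    return [(s[i][:5].tolist(),ce[i].round(2).tolist(),cv2.minAreaRect(np.argwhere(l==i)[:,::-1].astype(np.float32))) for i in range(1,n) if s[i][4]>=amin]
g=[blobs(x,(45,100,60),(80,255,255),25) for x in(a,b)]
for x in g:print('green',x)
print('tri',tri(g[0][0][1],g[1][0][1]),ray(m,*g[0][0][1],.09),ray(m2,*g[1][0][1],.09))
for mm,x in((m,a),(m2,b)):
    for bl in blobs(x,(100,120,40),(125,255,255),300):
        r=bl[2]; print('blue',bl[0],r)
        P=np.array([ray(mm,*p,.05) for p in cv2.boxPoints(r)]);print(P[:,:2].round(4).tolist(), [np.linalg.norm(P[i]-P[i-1]).round(3) for i in range(4)],P.mean(0))
E
```

```text
green [([291, 175, 7, 7, 33], [294.15, 177.73], ((294.2500305175781, 177.75), (5.656853675842285, 4.949747085571289), 45.0))]
green [([216, 245, 8, 8, 52], [219.5, 248.5], ((219.5, 248.5), (7.0, 7.0), 90.0))]
tri [ 0.5448784  -0.21444907  0.0905004 ] [ 0.54542367 -0.21321259  0.09      ] [ 0.54433867 -0.21571967  0.09      ]
blue [100, 92, 46, 43, 1229] ((121.69420623779297, 112.98311614990234), (40.02288055419922, 43.66132354736328), 85.03025817871094)
[[0.9509, 0.4948], [0.9513, 0.3277], [0.7876, 0.3207], [0.7874, 0.4844]] [np.float64(0.164), np.float64(0.167), np.float64(0.164), np.float64(0.164)] [0.86928126 0.40690685 0.05      ]
blue [12, 99, 48, 43, 1074] ((34.23448944091797, 120.31379699707031), (40.19401550292969, 46.58851623535156), 85.2363510131836)
[[0.9519, 0.8346], [0.9516, 0.6573], [0.7876, 0.6441], [0.7881, 0.8177]] [np.float64(0.165), np.float64(0.177), np.float64(0.164), np.float64(0.174)] [0.86981954 0.73841407 0.05      ]
blue [167, 169, 16, 54, 638] ((174.61166381835938, 195.56346130371094), (53.64902877807617, 12.396986961364746), 85.91438293457031)
[[0.6307, 0.
[... 312 characters left out ...]
p.float64(0.198), np.float64(0.103), np.float64(0.199), np.float64(0.098)] [0.83293723 0.7146383  0.05      ]
blue [299, 139, 51, 46, 714] ((323.2500305175781, 158.25), (60.10407638549805, 15.55634880065918), 45.0)
[[0.4382, 0.1931], [0.4336, 0.2474], [0.6297, 0.2416], [0.6323, 0.1896]] [np.float64(0.194), np.float64(0.055), np.float64(0.196), np.float64(0.052)] [0.53346116 0.21792946 0.05      ]
blue [406, 162, 73, 67, 2054] ((442.00006103515625, 195.00001525878906), (45.25482940673828, 59.39696502685547), 45.0)
[[0.8011, 0.304], [0.7978, 0.5096], [0.9317, 0.4974], [0.93, 0.2983]] [np.float64(0.129), np.float64(0.206), np.float64(0.134), np.float64(0.199)] [0.86518132 0.40233891 0.05      ]
```

View pics/crop.png

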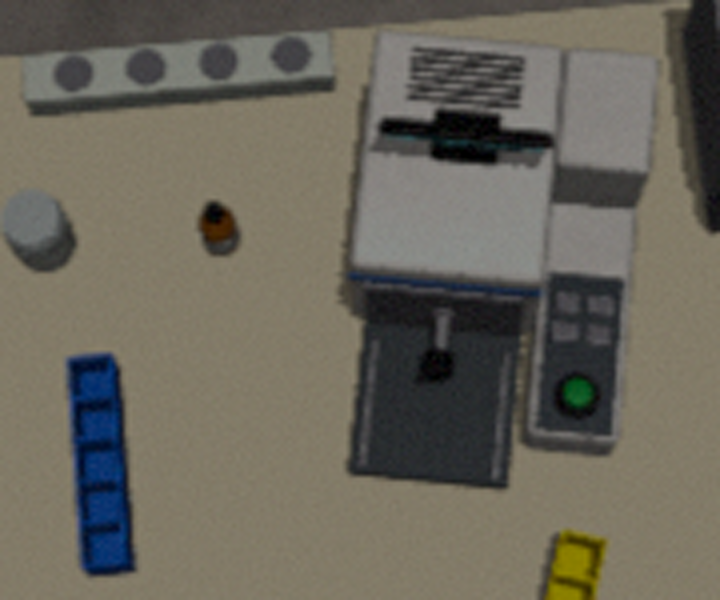

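The crop confirms the blue five-cell rack. It also shows the hood's front roof edge from (350,272) to (541,290), the bed's front edge from (350,472) to (507,487), and the knob at (436,365).

```bash
python3 - <<'E'
from h import *
m=ctrl.camera_model('top')
P=lambda u,v,z:ray(m,150+u/4-.4,80+v/4-.4,z)[:2]
h1,h2=P(352,273,.168),P(541,291,.168); b1,b2=P(350,474,.018),P(507,487,.018);k=P(436,365,.075)
for a,b in((h1,h2),(b1,b2)):
    d=a-b; print(a,b,np.linalg.norm(d),'yaw of reader',np.degrees(np.arctan2(-d[0],d[1])),'mid',(a+b)/2)
print('knob',k)
a=np.radians(np.degrees(np.arctan2(-(h1-h2)[0],(h1-h2)[1])))
x=np.array([np.cos(a),np.sin(a)]);y=np.array([-x[1],x[0]])
for n,o in(('h',(h1+h2)/2),('b',(b1+b2)/2+.15*x)):
    print(n,o,'knob rel',(k-o)@x,(k-o)@y)
# deck axis direction: right edge of deck top
d1,d2=P(630,278,.068),P(613,440,.068);d=d1-d2;print('deck dir',np.degrees(np.arctan2(d[1],d[0])))
print(m and ctrl.camera_model('wrist'))
E
```

```text
[ 0.64934137 -0.02102468] [ 0.61825782 -0.1820846 ] 0.16403196260516706 yaw of reader -10.923428117974883 mid [ 0.6337996  -0.10155464]
[ 0.50547073 -0.00228249] [ 0.48003198 -0.1460607 ] 0.146011321333772 yaw of reader -10.033532827031223 mid [ 0.49275135 -0.0741716 ]
knob [ 0.58669094 -0.0893108 ]
h [ 0.6337996  -0.10155464] knob rel -0.04857527943856237 0.003095050524882839
b [ 0.64003355 -0.10259614] knob rel -0.05489364167032609 0.002936359177565675
deck dir -12.384675324900213
{'intrinsics': array([[319.04863892,   0.        , 256.98066094],
       [  0.        , 319.04863892, 192.42424476],
       [  0.        ,   0.        ,   1.        ]]), 'R': array([[-0.35542543, -0.93470216,  0.00215477],
       [-0.90346307,  0.34413581,  0.25558761],
       [-0.23963983,  0.08889558, -0.9667835 ]]), 't': array([ 0.67372443, -0.03264918,  0.38847786])}
```

Emit:
step_arm(rows=[[0,[13,-29,0],[0,0,-0.12]],[0,[26,-57,0],[0,0,-0.24]],[0,[39,-86,0],[0,0,-0.36]],[0,[51,-114,0],[0,0,-0.48]],[0,[64,-143,0],[0,0,-0.6]]])

```text
clock: 0.52
tool_pos: [0.3031, 0.4867, 0.226]
orientation: [180.0, -0.0, -55.4]
force: [1.4, 1.1, 1.3]
opening: 0.0876
gripper_force: 0.0
```

Emit:
step_arm(rows=[[0,[13,-29,0],[0,0,-0.12]],[0,[26,-57,0],[0,0,-0.24]],[0,[39,-86,0],[0,0,-0.36]],[0,[51,-114,0],[0,0,-0.48]],[0,[64,-143,0],[0,0,-0.6]]])

```text
clock: 0.93
tool_pos: [0.3671, 0.3437, 0.2264]
orientation: [180.0, -0.0, -89.8]
force: [0.1, 0.8, -0.1]
opening: 0.0874
gripper_force: 0.0
```

Emit:
step_arm(rows=[[0,[13,-29,0],[0,0,-0.12]],[0,[26,-57,0],[0,0,-0.24]],[0,[39,-86,0],[0,0,-0.36]],[0,[51,-114,0],[0,0,-0.48]],[0,[64,-143,0],[0,0,-0.6]]])

```text
clock: 1.35
tool_pos: [0.431, 0.2008, 0.2265]
orientation: [180.0, -0.0, -124.2]
force: [1.1, 0.4, 0.6]
opening: 0.0876
gripper_force: 0.0
```

Emit:
step_arm(rows=[[0,[13,-29,0],[0,0,-0.12]],[0,[26,-57,0],[0,0,-0.24]],[0,[39,-86,0],[0,0,-0.36]],[0,[51,-114,0],[0,0,-0.48]],[0,[64,-143,0],[0,0,-0.6]]])

```text
clock: 1.77
tool_pos: [0.495, 0.0577, 0.2265]
orientation: [180.0, -0.0, -158.6]
force: [1.1, 1.1, 0.3]
opening: 0.0879
gripper_force: 0.0
```

Emit:
step_arm(rows=[[0,[13,-29,0],[0,0,-0.12]],[0,[26,-57,0],[0,0,-0.24]],[0,[39,-86,0],[0,0,-0.36]],[0,[51,-114,0],[0,0,-0.48]],[0,[64,-143,0],[0,0,-0.57]]])

```text
clock: 2.18
tool_pos: [0.559, -0.0852, 0.2263]
orientation: [180.0, -0.0, 168.7]
force: [1.3, 1.2, -0.4]
opening: 0.0875
gripper_force: 0.0
```

```bash
python3 - <<'E'
from h import *
o=ctrl.get_obs();print(o['tool_pos'],o['orientation'],o['joint_pos'],o['force'])
a,m=snap('wrist','w1.png'); np.savez('w1.npz',**m)
E
```

```text
[ 0.55899947 -0.08522524  0.22625237] [ 1.79997741e+02 -3.37815837e-02  1.68731442e+02] [ 1.11485282e+01  1.03120317e+01 -1.33874613e+01 -1.63461357e-02
 -6.63308751e+01 -1.12410521e+02] [ 1.34527216  1.15604021 -0.36273227]
```

View pics/w1.png

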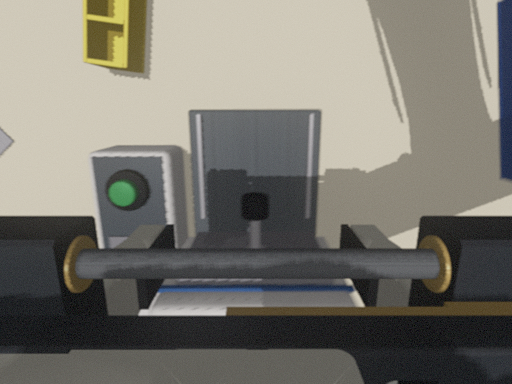

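The wrist view shows the bed's front edge from (190,110) to (320,110), the knob at about (254,205), the green key at (123,193), and the hood's blue front line at row 287, columns 160–356.

```bash
python3 - <<'E'
from h import *
a=cv2.imread('pics/w1.png'); m=np.load('w1.npz')
g=cv2.cvtColor(a,cv2.COLOR_BGR2GRAY).astype(int)
k=(g[185:225,235:275]<35).astype(np.uint8); n,l,s,c=cv2.connectedComponentsWithStats(k); i=1+s[1:,4].argmax(); print('knob',s[i],c[i]+[235,185])
L=[];R=[]
for v in (125,150,175,190):
    d=np.abs(np.diff(g[v])); 
    L.append((180+d[180:196].argmax()+.5,v)); R.append((312+d[312:328].argmax()+.5,v))
print(L,R)
for E in(L,R):
    P=np.array([ray(m,*p,.018)[:2] for p in E]); d=P[-1]-P[0]; print(P.round(4).tolist(),np.degrees(np.arctan2(d[1],d[0])))
d=np.abs(np.diff(g[:,220:290].mean(1))); v=100+d[100:120].argmax()+.5
f=[ray(m,u,v,.018)[:2] for u in(191,320)];e=f[0]-f[1];print('front',v,f,np.linalg.norm(e),np.degrees(np.arctan2(e[0],-e[1])))
for z in(.075,.089): print(ray(m,254.5,205,z))
h=cv2.cvtColor(a,cv2.COLOR_BGR2HSV);q=cv2.inRange(h,(50,100,50),(80,255,255));y,x=np.nonzero(q);print('key',x.mean(),y.mean(),ray(m,x.mean(),y.mean(),.09))
p=[ray(m,u,289,.150) for u in(160,356)];print(p)
E
```

```text
knob [  6   7  28  28 637] [254.71271586 205.94976452]
[(np.float64(189.5), 125), (np.float64(190.5), 150), (np.float64(184.5), 175), (np.float64(184.5), 190)] [(np.float64(320.5), 125), (np.float64(319.5), 150), (np.float64(318.5), 175), (np.float64(317.5), 190)]
[[0.4946, -0.1502], [0.522, -0.156], [0.5489, -0.1701], [0.5664, -0.1747]] -18.885140665153664
[[0.5235, -0.0062], [0.551, -0.0115], [0.5796, -0.0169], [0.5973, -0.0208]] -11.153724455931144
front 109.5 [array([ 0.47864608, -0.14434186]), array([ 0.50676252, -0.00428109])] 0.14285500845539842 -11.35094700475168
[ 0.58381288 -0.09344271  0.075     ]
[ 0.57964821 -0.09248315  0.089     ]
key 121.90573012939002 193.17005545286506 [ 0.54305418 -0.21364426  0.09      ]
[array([ 0.61682557, -0.17864477,  0.15      ]), array([ 0.64842358, -0.02097696,  0.15      ])]
```

Emit:
step_arm(rows=[[0,[22,-7,-20],[0,0,0]],[0,[22,-7,-55],[0,0,0]],[0,[22,-7,-95],[0,0,0]],[0,[22,-7,-130],[0,0,0]],[0,[22,-7,-166],[0,0,0]]])

```text
clock: 2.65
tool_pos: [0.5805, -0.0909, 0.0588]
orientation: [180.0, -0.0, 169.1]
force: [0.3, -0.0, 0.5]
opening: 0.0877
gripper_force: 0.0
```

Emit:
step_arm(rows=[[0.5,[0,0,0],[0,0,0]],[1,[0,0,0],[0,0,0]],[1,[0,0,0],[0,0,0]],[1,[0,0,0],[0,0,0]],[1,[0,0,0],[0,0,0]]])

```text
clock: 3.07
tool_pos: [0.5825, -0.0905, 0.0631]
orientation: [179.9, 0.2, 169.1]
force: [-0.1, -0.3, -1.1]
opening: 0.0599
gripper_force: 0.0
```

Emit:
step_arm(rows=[[1,[0,0,0],[0,0,0]],[1,[0,0,0],[0,0,0]],[1,[0,0,0],[0,0,0]],[1,[0,0,0],[0,0,0]],[1,[0,0,0],[0,0,0]]])

```text
clock: 3.48
tool_pos: [0.581, -0.0908, 0.0608]
orientation: [180.0, 0.0, 169.1]
force: [0.4, 0.0, 3.2]
opening: 0.0272
gripper_force: 30.1
```

Emit:
step_arm(rows=[[1,[-10,2,0],[0,0,0]],[1,[-25,5,0],[0,0,0]],[1,[-40,8,0],[0,0,0]],[1,[-55,11,0],[0,0,0]],[1,[-70,14,0],[0,0,0]]])

```text
clock: 3.9
tool_pos: [0.5109, -0.0772, 0.0608]
orientation: [-180.0, 0.1, 169.1]
force: [1.9, -5.2, -0.7]
opening: 0.027
gripper_force: 30.0
```

Emit:
step_arm(rows=[[1,[-15,3,0],[0,0,0]],[1,[-30,6,0],[0,0,0]],[1,[-45,9,0],[0,0,0]],[1,[-60,12,0],[0,0,0]],[1,[-72,14,0],[0,0,0]]])

```text
clock: 4.32
tool_pos: [0.4389, -0.0633, 0.0608]
orientation: [-180.0, 0.1, 169.1]
force: [37.9, -17.6, -22.0]
opening: 0.0272
gripper_force: 30.0
```

Emit:
step_arm(rows=[[1,[-1,0,0],[0,0,0]],[1,[-2,0,0],[0,0,0]],[1,[-2,0,0],[0,0,0]],[1,[-2,0,0],[0,0,0]],[1,[-2,0,0],[0,0,0]]])

```text
clock: 4.73
tool_pos: [0.4382, -0.0633, 0.061]
orientation: [-180.0, 0.1, 169.1]
force: [5.7, -8.3, -3.1]
opening: 0.0275
gripper_force: 30.0
```

Emit:
step_arm(rows=[[0,[0,0,0],[0,0,0]],[0,[0,0,0],[0,0,0]],[0,[0,0,0],[0,0,0]],[0,[0,0,0],[0,0,0]],[0,[0,0,0],[0,0,0]]])

```text
clock: 5.15
tool_pos: [0.4368, -0.0627, 0.0605]
orientation: [180.0, -0.0, 169.1]
force: [-0.0, 1.0, -0.4]
opening: 0.0549
gripper_force: 0.0
```

Emit:
step_arm(rows=[[0,[0,0,35],[0,0,0]],[0,[0,0,75],[0,0,0]],[0,[0,0,115],[0,0,0]],[0,[0,0,155],[0,0,0]],[0,[0,0,190],[0,0,0]]])

```text
clock: 5.57
tool_pos: [0.4368, -0.0628, 0.2535]
orientation: [180.0, 0.1, 169.1]
force: [1.5, -0.3, -0.4]
opening: 0.0858
gripper_force: 0.0
```

```bash
python3 - <<'E'
from h import *
o=ctrl.get_obs();print(o['tool_pos'],o['orientation'],o['force'],o['opening'])
a,m=snap('wrist','w2.png'); np.savez('w2.npz',**m)
b,m2=snap('scene','s2.png');c,_=snap('top','t2.png')
p=cv2.resize(b[150:310,170:360],(570,480),interpolation=cv2.INTER_CUBIC)
cv2.imwrite('pics/v2.png',p)
E
```

```text
[ 0.43677289 -0.0627621   0.25345411] [1.79963171e+02 9.24866554e-02 1.69120466e+02] [ 1.46707344 -0.252366   -0.37444688] 0.08575616175078012
```

View pics/v2.png

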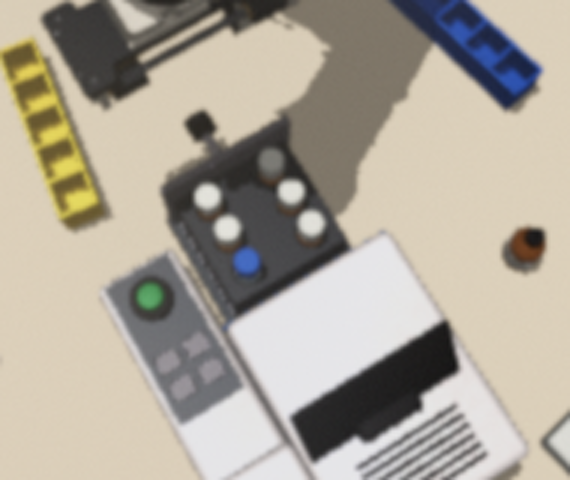

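View pics/w2.png

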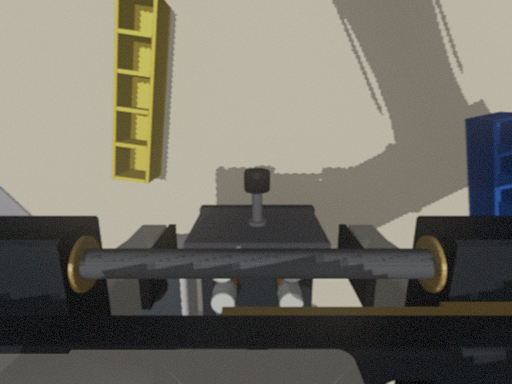

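The crop shows four lit white caps at (208,196), (227,229), (291,192) and (311,224), plus a shaded one at (271,162). The blue standard is rear right at (246,262). So there are five samples.

```bash
cat >> h.py <<'E'
def rack(im,m):
    h=cv2.cvtColor(im,cv2.COLOR_BGR2HSV); k=cv2.inRange(h,(100,120,40),(125,255,255))
    # only keep area x<.72
    cs,_=cv2.findContours(cv2.morphologyEx(k,cv2.MORPH_CLOSE,np.ones((5,5))),cv2.RETR_EXTERNAL,cv2.CHAIN_APPROX_NONE)
    for c in cs:
        if cv2.contourArea(c)<250: continue
        r=cv2.minAreaRect(c); P=np.array([ray(m,*p,.05)[:2] for p in cv2.boxPoints(r)])
        e=[P[1]-P[0],P[2]-P[1]]; L=[np.linalg.norm(x) for x in e]
        if max(L)<.26 and P.mean(0)[0]<.75 and max(L)>.15:
            d=e[int(np.argmax(L))]; d*=np.sign(d[0]); yield P.mean(0),L,np.degrees(np.arctan2(d[1],d[0]))
E
python3 - <<'E'
from h import *
m=ctrl.camera_model('scene');mt=ctrl.camera_model('top')
y=np.radians(-11.2);X=np.array([np.cos(y),np.sin(y)]);Y=np.array([-X[1],X[0]]);O=np.array([.6398,-.1034])
b=cv2.imread('pics/s2.png');t=cv2.imread('pics/t2.png')
h=cv2.cvtColor(b,cv2.COLOR_BGR2HSV)
pix={'FL':(271,162),'ML':(291,192),'RL':(311,224),'FR':(208,196),'MR':(227,229),'RR':(246,262)}
for n,(u,v) in pix.items():
    i='FMR'.index(n[0]);c=O+X*(-.082+(i-1)*.036)+Y*(.035 if n[1]=='L' else -.035)
    p=ray(m,170+u/3-.33,150+v/3-.33,.12)[:2]
    print(n,c.round(4),p.round(4),((p-c)@X).round(4),((p-c)@Y).round(4))
for n,im,mm in(('s',b,m),('t',t,mt)):
    for r in rack(im,mm):print(n,r)
P=cv2.resize(t[80:230,150:330],None,fx=4,fy=4,interpolation=cv2.INTER_CUBIC);cv2.imwrite('pics/v3.png',P)
E
```

```text
FL [ 0.5308 -0.0461] [ 0.5293 -0.0477] -0.0013 -0.0018
ML [ 0.5662 -0.0531] [ 0.5639 -0.0535] -0.0021 -0.0008
RL [ 0.6015 -0.0601] [ 0.5994 -0.0605] -0.002 -0.0007
FR [ 0.5172 -0.1148] [ 0.5144 -0.1144] -0.0029 -0.0001
MR [ 0.5526 -0.1218] [ 0.5504 -0.1221] -0.002 -0.0007
RR [ 0.5879 -0.1288] [ 0.5857 -0.1297] -0.0019 -0.0013
s (array([0.53393719, 0.21619823]), [np.float64(0.055534096275154966), np.float64(0.1957026296634068)], np.float64(-0.3195581161022332))
```

View pics/v3.png

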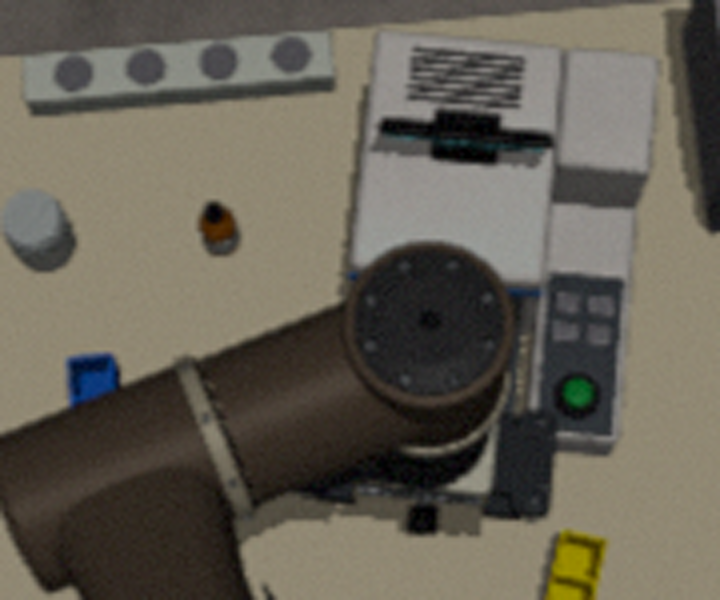

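Positions agree with the model to 2 mm. Grasping the front-left vial.

Emit:
step_arm(rows=[[0.45,[30,5,0],[0,0,0]],[0.45,[60,10,-10],[0,0,0]],[0.45,[93,16,-30],[0,0,0]],[0.45,[93,16,-50],[0,0,0]],[0.45,[93,16,-70],[0,0,0]]])

```text
clock: 6.13
tool_pos: [0.5302, -0.0465, 0.1775]
orientation: [-179.9, -0.2, 169.1]
force: [-0.5, 0.2, -0.6]
opening: 0.0599
gripper_force: 0.0
```

Emit:
step_arm(rows=[[0.45,[0,0,-5],[0,0,0]],[0.45,[0,0,-30],[0,0,0]],[0.45,[0,0,-60],[0,0,0]],[0.45,[0,0,-85],[0,0,0]],[0.45,[0,0,-90],[0,0,0]]])

```text
clock: 6.55
tool_pos: [0.5281, -0.0471, 0.0881]
orientation: [-179.9, -0.2, 169.1]
force: [-8.6, 2.5, 20.9]
opening: 0.0482
gripper_force: 9.8
```

Emit:
step_arm(rows=[[1,[0,0,0],[0,0,0]],[1,[0,0,0],[0,0,0]],[1,[0,0,0],[0,0,0]],[1,[0,0,0],[0,0,0]],[1,[0,0,0],[0,0,0]]])

```text
clock: 6.97
tool_pos: [0.5303, -0.0466, 0.0913]
orientation: [180.0, 0.1, 169.1]
force: [-0.2, 0.2, 2.3]
opening: 0.0248
gripper_force: 30.0
```

Emit:
step_arm(rows=[[1,[0,0,15],[0,0,0]],[1,[0,0,45],[0,0,0]],[1,[0,0,80],[0,0,0]],[1,[0,0,115],[0,0,0]],[1,[0,0,140],[0,0,0]]])

```text
clock: 7.38
tool_pos: [0.5305, -0.0468, 0.2342]
orientation: [180.0, 0.2, 169.1]
force: [1.0, -0.5, -1.4]
opening: 0.0243
gripper_force: 30.0
```

Emit:
step_arm(rows=[[1,[8,25,0],[0,0,0.02]],[1,[18,60,0],[0,0,0.06]],[1,[28,95,0],[0,0,0.12]],[1,[38,130,0],[0,0,0.16]],[1,[48,165,0],[0,0,0.2]]])

```text
clock: 7.8
tool_pos: [0.578, 0.1198, 0.2312]
orientation: [180.0, 0.0, -179.3]
force: [1.2, 0.2, -0.8]
opening: 0.0245
gripper_force: 30.0
```

Emit:
step_arm(rows=[[1,[10,35,0],[0,0,0]],[1,[20,70,0],[0,0,0]],[1,[28,95,0],[0,0,0]],[1,[32,107,0],[0,0,0]],[1,[32,107,0],[0,0,0]]])

```text
clock: 8.22
tool_pos: [0.6102, 0.2277, 0.2298]
orientation: [-180.0, -0.0, -179.3]
force: [0.2, 0.6, -1.5]
opening: 0.0242
gripper_force: 30.0
```

```bash
python3 - <<'E'
from h import *
o=ctrl.get_obs();print(o['tool_pos'],o['orientation'],o['force'],o['opening'],o['gripper_force'])
a,m=snap('wrist','w3.png'); np.savez('w3.npz',**m)
b,m2=snap('scene','s3.png')
for r in rack(b,m2):print(r)
E
```

```text
[0.6102336  0.22767412 0.22981889] [-1.79982406e+02 -3.42381831e-02 -1.79315636e+02] [ 0.2004538   0.56981121 -1.49410173] 0.024198179363146534 29.97484177350998
(array([0.53248497, 0.21540435]), [np.float64(0.0560241244656835), np.float64(0.19881928530033138)], np.float64(0.2964433962515749))
```

View pics/w3.png

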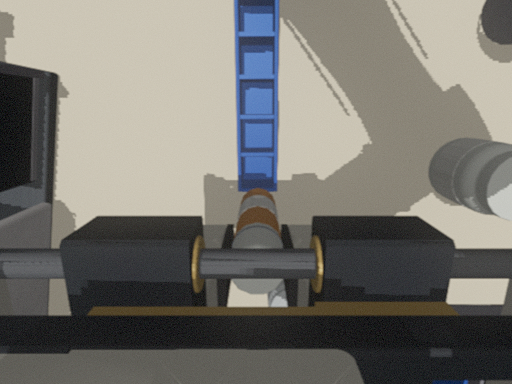

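The rack is fully in view: side rims at columns 237 and 278, cross walls at rows 38, 77, 116 and 154, with the vial hanging in front of it.

```bash
cat >> h.py <<'E'
def rackw(a,m,u0=150,u1=360,vmax=205):
    h=cv2.cvtColor(a,cv2.COLOR_BGR2HSV); k=cv2.inRange(h,(100,110,60),(125,255,255)); k[vmax:]=0;k[:,:u0]=0;k[:,u1:]=0
    w=[]
    for v in range(3,175,3):
        x=np.nonzero(k[v])[0]
        if len(x)>20: w.append(np.r_[ray(m,x[0],v,.05)[:2],ray(m,x[-1]+1,v,.05)[:2]])
    return np.array(w)
E
python3 - <<'E'
from h import *
a=cv2.imread('pics/w3.png');m=np.load('w3.npz')
w=rackw(a,m)
print(w[::8].round(4)); l=np.polyfit(w[:,0],w[:,1],1);r=np.polyfit(w[:,2],w[:,3],1);print('edges y at x=.53',np.polyval(l,.53),np.polyval(r,.53),'slopes deg',np.degrees(l[0]),np.degrees(r[0]))
V=a[:195,246:268].astype(float).max(2).mean(1); 
pk=[v for v in range(3,192) if V[v]>=V[v-3:v+4].max() and V[v]>V.mean()]
for v in pk:print(v,V[v].round(),ray(m,257,v+.5,.05)[:2].round(4))
E
```

```text
[[0.4484 0.2045 0.4479 0.2461]
 [0.4691 0.2053 0.4686 0.2457]
 [0.496  0.2051 0.4955 0.2464]
 [0.5212 0.206  0.5208 0.2461]
 [0.5446 0.2058 0.5441 0.2467]
 [0.5688 0.2068 0.5684 0.2474]
 [0.5971 0.2077 0.5967 0.2481]]
edges y at x=.53 0.20598378617002389 0.2467610587791654 slopes deg 1.0339731297185821 0.7587854006381521
15 196.0 [0.4563 0.2254]
23 194.0 [0.4632 0.2254]
27 194.0 [0.4667 0.2255]
34 198.0 [0.4728 0.2255]
54 197.0 [0.4907 0.2257]
62 195.0 [0.4981 0.2258]
76 196.0 [0.5111 0.2259]
90 194.0 [0.5244 0.2261]
99 192.0 [0.5331 0.2262]
107 191.0 [0.5409 0.2263]
112 192.0 [0.5458 0.2263]
116 192.0 [0.5498 0.2263]
125 191.0 [0.5589 0.2264]
145 186.0 [0.5795 0.2267]
154 186.0 [0.5889 0.2268]
158 183.0 [0.5932 0.2268]
171 181.0 [0.6072 0.2269]
```

Emit:
step_arm(rows=[[1,[-1,0,-30],[0,0,0]],[1,[-1,0,-65],[0,0,0]],[1,[-1,0,-100],[0,0,0]],[1,[-1,0,-125],[0,0,0]],[1,[-1,0,-142],[0,0,0]]])

```text
clock: 8.73
tool_pos: [0.6073, 0.2229, 0.086]
orientation: [-179.9, -0.2, -179.5]
force: [-0.3, 1.0, -1.3]
opening: 0.0246
gripper_force: 30.0
```

Emit:
step_arm(rows=[[1,[0,0,-6],[0,0,0]],[1,[0,0,-11],[0,0,0]],[1,[0,0,-15],[0,0,0]],[1,[0,0,-16],[0,0,0]],[1,[0,0,-16],[0,0,0]]])

```text
clock: 9.15
tool_pos: [0.6094, 0.2254, 0.0736]
orientation: [180.0, 0.1, -179.4]
force: [-0.1, -0.3, -0.5]
opening: 0.0245
gripper_force: 30.0
```

Emit:
step_arm(rows=[[1,[0,1,-2],[0,0,0]],[1,[0,1,-3],[0,0,0]],[1,[0,1,-3],[0,0,0]],[0.45,[0,1,-3],[0,0,0]],[0.45,[0,1,-3],[0,0,0]]])

```text
clock: 9.57
tool_pos: [0.6091, 0.2264, 0.0698]
orientation: [180.0, 0.0, -179.4]
force: [-0.3, 0.6, 1.3]
opening: 0.0327
gripper_force: 0.0
```

Emit:
step_arm(rows=[[0.45,[0,0,0],[0,0,0]],[0.45,[0,0,0],[0,0,0]],[0.45,[0,0,0],[0,0,0]],[0.45,[0,0,20],[0,0,0]],[0.45,[0,0,50],[0,0,0]]])

```text
clock: 9.98
tool_pos: [0.607, 0.2251, 0.1168]
orientation: [-179.8, -0.3, -179.5]
force: [0.5, 0.7, 0.9]
opening: 0.0484
gripper_force: 0.0
```

Emit:
step_arm(rows=[[0.45,[0,0,30],[0,0,0]],[0.45,[0,0,65],[0,0,0]],[0.45,[0,0,100],[0,0,0]],[0.45,[0,0,110],[0,0,0]],[0.45,[0,0,110],[0,0,0]]])

```text
clock: 10.4
tool_pos: [0.6107, 0.2271, 0.2344]
orientation: [179.8, 0.4, -179.4]
force: [-0.0, -0.5, -0.6]
opening: 0.0481
gripper_force: 0.0
```

```bash
python3 - <<'E'
from h import *
o=ctrl.get_obs();print(o['tool_pos'],o['orientation'],o['force'],o['opening'],o['gripper_force'])
b,m2=snap('scene','s4.png');a,m=snap('wrist','w4.png')
for r in rack(b,m2):print(r)
w=rackw(a,m,vmax=170);print(len(w),w.mean(0))
cv2.imwrite('pics/v4.png',cv2.resize(b[110:270,200:390],(760,640))[:600])
E
```

```text
[0.61070563 0.22710749 0.23435666] [ 179.79283046    0.37306833 -179.41980901] [-0.00284575 -0.47236917 -0.63671802] 0.04810941720705737 0.0
(array([0.53249364, 0.21522693]), [np.float64(0.055106193245663036), np.float64(0.19877083275607235)], np.float64(-0.013647938981944949))
47 [0.51713486 0.20581356 0.51678672 0.24678153]
```

View pics/v4.png

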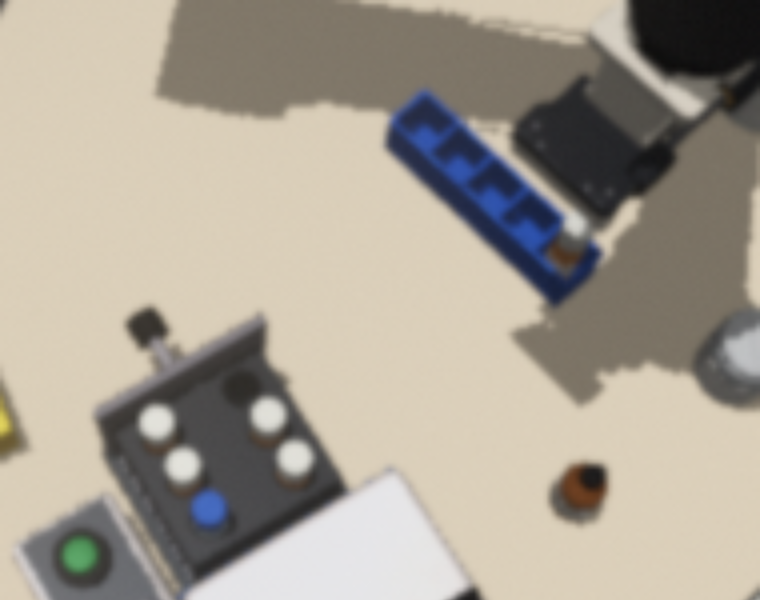

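Vial one stands in the end cell and the rack has not moved. Next is the middle-left vial.

Emit:
step_arm(rows=[[0.45,[-4,-30,0],[0,0,-0.02]],[0.45,[-10,-65,0],[0,0,-0.06]],[0.45,[-15,-100,0],[0,0,-0.12]],[0.45,[-21,-135,0],[0,0,-0.16]],[0.45,[-27,-170,0],[0,0,-0.2]]])

```text
clock: 10.92
tool_pos: [0.5807, 0.0547, 0.2279]
orientation: [-179.9, -0.1, 169.0]
force: [1.3, -0.4, -0.5]
opening: 0.0482
gripper_force: 0.0
```

Emit:
step_arm(rows=[[0.45,[-6,-35,0],[0,0,0]],[0.45,[-11,-70,0],[0,0,0]],[0.45,[-16,-100,0],[0,0,0]],[0.45,[-17,-111,-10],[0,0,0]],[0.45,[-17,-111,-40],[0,0,0]]])

```text
clock: 11.33
tool_pos: [0.5664, -0.0572, 0.1918]
orientation: [179.9, 0.3, 169.0]
force: [1.7, 0.5, 0.6]
opening: 0.0484
gripper_force: 0.0
```

Emit:
step_arm(rows=[[0.45,[0,0,-30],[0,0,0]],[0.45,[0,0,-60],[0,0,0]],[0.45,[0,0,-80],[0,0,0]],[0.45,[0,0,-90],[0,0,0]],[0.45,[0,0,-94],[0,0,0]]])

```text
clock: 11.75
tool_pos: [0.5633, -0.0549, 0.0928]
orientation: [-179.9, -0.3, 169.1]
force: [-1.0, -0.9, 0.6]
opening: 0.0481
gripper_force: 0.0
```

Emit:
step_arm(rows=[[0.45,[0,0,0],[0,0,0]],[1,[0,0,0],[0,0,0]],[1,[0,0,0],[0,0,0]],[1,[0,0,0],[0,0,0]],[1,[0,0,0],[0,0,0]]])

```text
clock: 12.17
tool_pos: [0.5655, -0.0545, 0.0966]
orientation: [180.0, 0.1, 169.1]
force: [1.0, -0.1, -0.2]
opening: 0.027
gripper_force: 0.2
```

Emit:
step_arm(rows=[[1,[0,0,0],[0,0,0]],[1,[0,0,20],[0,0,0]],[1,[0,0,55],[0,0,0]],[1,[0,0,95],[0,0,0]],[1,[0,0,135],[0,0,0]]])

```text
clock: 12.58
tool_pos: [0.5643, -0.0547, 0.2322]
orientation: [-180.0, -0.0, 169.1]
force: [2.2, -1.1, -0.2]
opening: 0.0245
gripper_force: 30.0
```

Emit:
step_arm(rows=[[1,[0,25,0],[0,0,0.02]],[1,[1,60,0],[0,0,0.06]],[1,[1,95,0],[0,0,0.12]],[1,[2,130,0],[0,0,0.16]],[1,[2,165,0],[0,0,0.2]]])

```text
clock: 13.0
tool_pos: [0.5667, 0.1117, 0.2313]
orientation: [180.0, 0.1, -179.3]
force: [1.7, 0.6, -1.2]
opening: 0.0245
gripper_force: 30.0
```

Emit:
step_arm(rows=[[1,[1,35,0],[0,0,0]],[1,[1,70,0],[0,0,0]],[1,[2,100,0],[0,0,0]],[1,[3,116,0],[0,0,0]],[1,[3,116,0],[0,0,0]]])

```text
clock: 13.42
tool_pos: [0.5699, 0.2293, 0.2304]
orientation: [180.0, 0.0, -179.3]
force: [0.5, -0.5, -0.1]
opening: 0.0243
gripper_force: 30.0
```

```bash
cat > chk.py <<'E'
from h import *
o=ctrl.get_obs();print(o['tool_pos'],o['orientation'],o['force'],o['opening'],o['gripper_force'])
b,m2=snap('scene','s_last.png');a,m=snap('wrist','w_last.png')
for r in rack(b,m2):print(r)
w=rackw(a,m,vmax=170)
if len(w):
    c=(w[:,:2]+w[:,2:])/2; p=np.polyfit(c[:,0],c[:,1],1); print('n',len(w),'width',np.linalg.norm(w[:,:2]-w[:,2:],axis=1).mean(),'y(.531)',np.polyval(p,.531),'deg',np.degrees(p[0]),'nearest x',c[:,0].min())
    V=a[:,246:268].astype(float); h=cv2.cvtColor(a,cv2.COLOR_BGR2HSV)[:,246:268]
    k=(cv2.inRange(h,(100,110,60),(125,255,255))>0).mean(1); v=np.nonzero(k>.7)[0]; print('blue rows',v.min(),v.max(),ray(m,257,v.min(),.05)[:2])
E
python3 chk.py
```

```text
[0.56990484 0.22928663 0.23037462] [ 1.79982253e+02  8.39345493e-03 -1.79280015e+02] [ 0.49717601 -0.51758298 -0.05558376] 0.02434231027646835 29.961155354976654
(array([0.53248419, 0.21530435]), [np.float64(0.054950407155173825), np.float64(0.19876438019605)], np.float64(-0.09775642832631458))
n 40 width 0.04061229040139021 y(.531) 0.226491950096643 deg 0.9820735139138408 nearest x 0.4335616400547324
blue rows 35 180 [0.4326658  0.22551435]
```

Emit:
step_arm(rows=[[1,[1,-1,-30],[0,0,0]],[1,[1,-1,-65],[0,0,0]],[1,[1,-1,-100],[0,0,0]],[1,[1,-1,-125],[0,0,0]],[1,[1,-1,-140],[0,0,0]]])

```text
clock: 13.93
tool_pos: [0.5694, 0.2227, 0.0876]
orientation: [-179.9, -0.2, -179.6]
force: [-0.3, -0.5, -0.1]
opening: 0.0244
gripper_force: 30.0
```

Emit:
step_arm(rows=[[1,[0,0,-6],[0,0,0]],[1,[0,0,-11],[0,0,0]],[1,[0,0,-15],[0,0,0]],[1,[0,0,-16],[0,0,0]],[1,[0,0,-16],[0,0,0]]])

```text
clock: 14.35
tool_pos: [0.5714, 0.2253, 0.0754]
orientation: [180.0, 0.1, -179.5]
force: [0.6, -0.2, 0.5]
opening: 0.0244
gripper_force: 30.0
```

Emit:
step_arm(rows=[[1,[0,0,0],[0,0,0]],[0.45,[0,0,0],[0,0,0]],[0.45,[0,0,0],[0,0,0]],[0.45,[0,0,0],[0,0,0]],[0.45,[0,0,0],[0,0,0]]])

```text
clock: 14.77
tool_pos: [0.5711, 0.2255, 0.0749]
orientation: [180.0, 0.0, -179.4]
force: [0.5, -0.5, -0.6]
opening: 0.0448
gripper_force: 0.0
```

Emit:
step_arm(rows=[[0.45,[0,0,0],[0,0,0]],[0.45,[0,0,20],[0,0,0]],[0.45,[0,0,55],[0,0,0]],[0.45,[0,0,90],[0,0,0]],[0.45,[0,0,130],[0,0,0]]])

```text
clock: 15.18
tool_pos: [0.5701, 0.2248, 0.2049]
orientation: [-179.9, -0.1, -179.4]
force: [0.2, 0.6, -0.6]
opening: 0.0479
gripper_force: 0.0
```

```bash
python3 chk.py
```

```text
[0.57013992 0.22480369 0.2049268 ] [-1.79919126e+02 -1.21060914e-01 -1.79440647e+02] [ 0.22298643  0.55602507 -0.5776644 ] 0.04790005336929215 0.0
(array([0.53252432, 0.21496726]), [np.float64(0.05472079548123895), np.float64(0.19876569345240924)], np.float64(0.19055235176716265))
n 40 width 0.04072197857422346 y(.531) 0.22648131898935694 deg 0.9249949027958568 nearest x 0.43306177263037515
blue rows 24 153 [0.43306182 0.22498686]
```

Emit:
step_arm(rows=[[0.45,[2,-30,0],[0,0,-0.02]],[0.45,[6,-65,0],[0,0,-0.06]],[0.45,[9,-100,0],[0,0,-0.12]],[0.45,[13,-135,0],[0,0,-0.16]],[0.45,[16,-170,0],[0,0,-0.2]]])

```text
clock: 15.7
tool_pos: [0.5869, 0.0539, 0.2046]
orientation: [180.0, 0.0, 169.0]
force: [0.7, -0.2, -0.5]
opening: 0.0482
gripper_force: 0.0
```

Emit:
step_arm(rows=[[0.45,[3,-35,0],[0,0,0]],[0.45,[6,-70,0],[0,0,0]],[0.45,[9,-100,0],[0,0,0]],[0.45,[10,-114,-5],[0,0,0]],[0.45,[10,-114,-20],[0,0,0]]])

```text
clock: 16.12
tool_pos: [0.5982, -0.0615, 0.1861]
orientation: [180.0, 0.2, 168.9]
force: [0.4, 0.9, -0.3]
opening: 0.0482
gripper_force: 0.0
```

Emit:
step_arm(rows=[[0.45,[0,0,-25],[0,0,0]],[0.45,[0,0,-50],[0,0,0]],[0.45,[0,0,-70],[0,0,0]],[0.45,[0,0,-82],[0,0,0]],[0.45,[0,0,-88],[0,0,0]]])

```text
clock: 16.53
tool_pos: [0.5956, -0.0586, 0.0941]
orientation: [-179.9, -0.2, 169.1]
force: [-0.7, -0.6, 0.1]
opening: 0.0481
gripper_force: 0.0
```

Emit:
step_arm(rows=[[0.45,[0,0,0],[0,0,0]],[1,[0,0,0],[0,0,0]],[1,[0,0,0],[0,0,0]],[1,[0,0,0],[0,0,0]],[1,[0,0,0],[0,0,0]]])

```text
clock: 16.95
tool_pos: [0.5975, -0.0586, 0.0975]
orientation: [180.0, 0.1, 169.1]
force: [0.3, 0.2, -0.2]
opening: 0.0273
gripper_force: 0.0
```

Emit:
step_arm(rows=[[1,[0,0,0],[0,0,0]],[1,[0,0,20],[0,0,0]],[1,[0,0,55],[0,0,0]],[1,[0,0,95],[0,0,0]],[1,[0,0,135],[0,0,0]]])

```text
clock: 17.37
tool_pos: [0.5963, -0.0589, 0.233]
orientation: [-180.0, -0.1, 169.1]
force: [2.1, -0.1, -0.9]
opening: 0.0242
gripper_force: 30.0
```

Emit:
step_arm(rows=[[1,[-6,25,0],[0,0,0.02]],[1,[-14,60,0],[0,0,0.06]],[1,[-23,95,0],[0,0,0.12]],[1,[-31,130,0],[0,0,0.16]],[1,[-40,165,0],[0,0,0.2]]])

```text
clock: 17.78
tool_pos: [0.5563, 0.1076, 0.232]
orientation: [180.0, 0.0, -179.4]
force: [0.8, 0.0, -1.4]
opening: 0.0246
gripper_force: 30.0
```

Emit:
step_arm(rows=[[1,[-9,35,0],[0,0,0]],[1,[-17,70,0],[0,0,0]],[1,[-25,100,0],[0,0,0]],[1,[-29,120,0],[0,0,0]],[1,[-29,120,0],[0,0,0]]])

```text
clock: 18.2
tool_pos: [0.5272, 0.2297, 0.2317]
orientation: [179.9, 0.0, -179.3]
force: [0.5, 0.3, -0.1]
opening: 0.0241
gripper_force: 30.0
```

```bash
python3 chk.py
```

```text
[0.52717333 0.22971868 0.23171973] [ 1.79948651e+02  2.75413743e-02 -1.79259809e+02] [ 0.49668343  0.34645407 -0.09566714] 0.024113223505418037 29.999181032180786
(array([0.53250113, 0.2151205 ]), [np.float64(0.05532782090143575), np.float64(0.19876438310320804)], np.float64(-0.09775555516075404))
n 28 width 0.040699657891157016 y(.531) 0.22633939452240606 deg 0.9618017213777322 nearest x 0.4324353337446347
blue rows 81 189 [0.43241292 0.22650381]
```

Emit:
step_arm(rows=[[1,[2,-1,-30],[0,0,0]],[1,[2,-1,-65],[0,0,0]],[1,[2,-1,-100],[0,0,0]],[1,[2,-1,-125],[0,0,0]],[1,[2,-1,-140],[0,0,0]]])

```text
clock: 18.72
tool_pos: [0.5286, 0.223, 0.0885]
orientation: [-179.9, -0.2, -179.5]
force: [0.5, -0.3, -1.4]
opening: 0.0247
gripper_force: 30.0
```

Emit:
step_arm(rows=[[1,[0,0,-6],[0,0,0]],[1,[0,0,-11],[0,0,0]],[1,[0,0,-15],[0,0,0]],[1,[0,0,-16],[0,0,0]],[1,[0,0,-16],[0,0,0]]])

```text
clock: 19.13
tool_pos: [0.5304, 0.2254, 0.0763]
orientation: [180.0, 0.1, -179.4]
force: [0.7, 0.0, -0.7]
opening: 0.0244
gripper_force: 30.0
```

Emit:
step_arm(rows=[[1,[0,0,0],[0,0,0]],[0.45,[0,0,0],[0,0,0]],[0.45,[0,0,0],[0,0,0]],[0.45,[0,0,0],[0,0,0]],[0.45,[0,0,0],[0,0,0]]])

```text
clock: 19.55
tool_pos: [0.53, 0.2254, 0.0759]
orientation: [180.0, 0.0, -179.4]
force: [0.1, -0.5, 0.3]
opening: 0.045
gripper_force: 0.0
```

Emit:
step_arm(rows=[[0.45,[0,0,0],[0,0,0]],[0.45,[0,0,20],[0,0,0]],[0.45,[0,0,55],[0,0,0]],[0.45,[0,0,90],[0,0,0]],[0.45,[0,0,130],[0,0,0]]])

```text
clock: 19.97
tool_pos: [0.5292, 0.2247, 0.206]
orientation: [-179.9, -0.1, -179.4]
force: [0.5, 1.1, -0.4]
opening: 0.048
gripper_force: 0.0
```

```bash
python3 chk.py
```

```text
[0.52915201 0.22472375 0.20600849] [-1.79915607e+02 -1.15551151e-01 -1.79440843e+02] [ 0.4931705   1.08331692 -0.43467289] 0.04802062985161294 0.0
(array([0.53254717, 0.21477455]), [np.float64(0.05472973889478948), np.float64(0.19876498474985071)], np.float64(0.31151677597662697))
n 28 width 0.04082110810386275 y(.531) 0.2264617837744461 deg 0.7978484652978783 nearest x 0.4330097324086314
blue rows 72 157 [0.43300493 0.22562193]
```

Emit:
step_arm(rows=[[0.45,[-1,-34,0],[0,0,-0.02]],[0.45,[-3,-70,0],[0,0,-0.06]],[0.45,[-4,-106,0],[0,0,-0.12]],[0.45,[-6,-143,0],[0,0,-0.16]],[0.45,[-7,-180,0],[0,0,-0.2]]])

```text
clock: 20.48
tool_pos: [0.5224, 0.0439, 0.2056]
orientation: [180.0, 0.0, 169.0]
force: [1.3, 0.4, 0.2]
opening: 0.0478
gripper_force: 0.0
```

Emit:
step_arm(rows=[[0.45,[-1,-36,0],[0,0,0]],[0.45,[-3,-72,0],[0,0,0]],[0.45,[-5,-108,0],[0,0,0]],[0.45,[-7,-140,0],[0,0,0]],[0.45,[-7,-160,-5],[0,0,0]]])

```text
clock: 20.9
tool_pos: [0.5157, -0.1173, 0.2014]
orientation: [180.0, 0.1, 169.0]
force: [0.9, -0.1, 0.4]
opening: 0.0481
gripper_force: 0.0
```

Emit:
step_arm(rows=[[0.45,[0,0,-25],[0,0,0]],[0.45,[0,0,-55],[0,0,0]],[0.45,[0,0,-85],[0,0,0]],[0.45,[0,0,-99],[0,0,0]],[0.45,[0,0,-104],[0,0,0]]])

```text
clock: 21.32
tool_pos: [0.514, -0.115, 0.0937]
orientation: [-179.9, -0.3, 169.1]
force: [-0.1, -0.2, 0.9]
opening: 0.0481
gripper_force: 0.0
```

Emit:
step_arm(rows=[[0.45,[0,0,0],[0,0,0]],[1,[0,0,0],[0,0,0]],[1,[0,0,0],[0,0,0]],[1,[0,0,0],[0,0,0]],[1,[0,0,0],[0,0,0]]])

```text
clock: 21.73
tool_pos: [0.5166, -0.1146, 0.0977]
orientation: [180.0, 0.1, 169.1]
force: [-0.2, 0.2, 0.8]
opening: 0.0267
gripper_force: 0.0
```

Emit:
step_arm(rows=[[1,[0,0,0],[0,0,0]],[1,[0,0,20],[0,0,0]],[1,[0,0,55],[0,0,0]],[1,[0,0,95],[0,0,0]],[1,[0,0,135],[0,0,0]]])

```text
clock: 22.15
tool_pos: [0.5153, -0.1148, 0.2332]
orientation: [-180.0, -0.0, 169.1]
force: [1.8, 0.1, -1.0]
opening: 0.0244
gripper_force: 30.0
```

Emit:
step_arm(rows=[[1,[-2,30,0],[0,0,0.02]],[1,[-4,66,0],[0,0,0.06]],[1,[-7,104,0],[0,0,0.12]],[1,[-10,142,0],[0,0,0.16]],[1,[-12,180,0],[0,0,0.2]]])

```text
clock: 22.57
tool_pos: [0.5032, 0.0667, 0.2321]
orientation: [180.0, 0.0, -179.4]
force: [1.4, -0.4, -0.1]
opening: 0.0241
gripper_force: 30.0
```

Emit:
step_arm(rows=[[1,[-2,38,0],[0,0,0]],[1,[-5,76,0],[0,0,0]],[1,[-8,114,0],[0,0,0]],[1,[-11,145,0],[0,0,0]],[1,[-11,160,0],[0,0,0]]])

```text
clock: 22.98
tool_pos: [0.4923, 0.2285, 0.2318]
orientation: [180.0, 0.0, -179.3]
force: [1.0, -0.1, 0.1]
opening: 0.0243
gripper_force: 30.0
```

```bash
python3 chk.py
```

```text
[0.49232914 0.22853923 0.23176151] [ 1.79953640e+02  2.43661637e-02 -1.79310540e+02] [ 1.0061515  -0.06610911  0.11299892] 0.024322964882356378 29.995425045490265
(array([0.53255302, 0.21494279]), [np.float64(0.057392983440529025), np.float64(0.19885790756904434)], np.float64(0.9758711410124955))
n 16 width 0.040506193043119684 y(.531) 0.22668970826724677 deg 1.285281540337525 nearest x 0.43321603773681705
blue rows 115 180 [0.4311693  0.22816914]
```

Emit:
step_arm(rows=[[1,[0,0,-30],[0,0,0]],[1,[0,0,-65],[0,0,0]],[1,[0,0,-100],[0,0,0]],[1,[0,0,-125],[0,0,0]],[1,[0,0,-140],[0,0,0]]])

```text
clock: 23.5
tool_pos: [0.4916, 0.2228, 0.0887]
orientation: [-179.9, -0.2, -179.5]
force: [0.6, -0.5, -0.8]
opening: 0.0243
gripper_force: 30.0
```

Emit:
step_arm(rows=[[1,[0,0,-6],[0,0,0]],[1,[0,0,-11],[0,0,0]],[1,[0,0,-15],[0,0,0]],[1,[0,0,-16],[0,0,0]],[1,[0,0,-16],[0,0,0]]])

```text
clock: 23.92
tool_pos: [0.4934, 0.2254, 0.0763]
orientation: [180.0, 0.1, -179.4]
force: [1.1, -1.0, -0.5]
opening: 0.0244
gripper_force: 30.0
```

Emit:
step_arm(rows=[[1,[0,0,0],[0,0,0]],[0.45,[0,0,0],[0,0,0]],[0.45,[0,0,0],[0,0,0]],[0.45,[0,0,0],[0,0,0]],[0.45,[0,0,0],[0,0,0]]])

```text
clock: 24.33
tool_pos: [0.493, 0.2254, 0.0758]
orientation: [180.0, 0.0, -179.4]
force: [-0.3, -1.1, 0.0]
opening: 0.045
gripper_force: 0.0
```

Emit:
step_arm(rows=[[0.45,[0,0,0],[0,0,0]],[0.45,[0,0,20],[0,0,0]],[0.45,[0,0,55],[0,0,0]],[0.45,[0,0,90],[0,0,0]],[0.45,[0,0,130],[0,0,0]]])

```text
clock: 24.75
tool_pos: [0.4921, 0.2246, 0.2061]
orientation: [-179.9, -0.1, -179.4]
force: [1.6, 1.4, -1.2]
opening: 0.048
gripper_force: 0.0
```

```bash
python3 chk.py; python3 -c "
import cv2
b=cv2.imread('pics/s_last.png');cv2.imwrite('pics/v5.png',cv2.resize(b[110:270,200:390],(712,600)))"
```

```text
[0.49214726 0.22463817 0.20610544] [-1.79910237e+02 -1.10327463e-01 -1.79441994e+02] [ 1.56687551  1.41589947 -1.16424676] 0.04796901081657077 0.0
(array([0.53260716, 0.21454052]), [np.float64(0.05741793187740106), np.float64(0.19884621241254297)], np.float64(1.2323320053200373))
n 14 width 0.04072277153579158 y(.531) 0.2259943027398444 deg 0.4453618955653364 nearest x 0.4317075306929352
blue rows 111 154 [0.43170276 0.22619986]
```

View pics/v5.png

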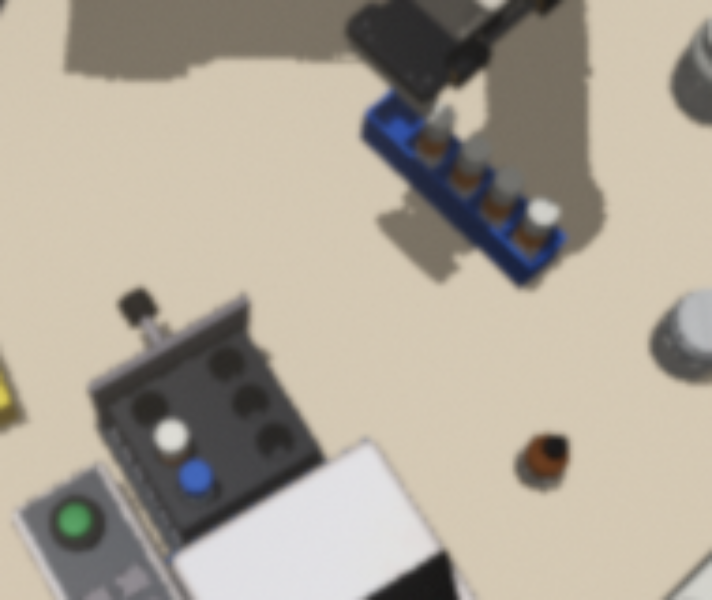

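Four vials stand in the rack. The last white one is middle right at (172,437), next to the blue standard.

Emit:
step_arm(rows=[[0.45,[6,-34,0],[0,0,-0.02]],[0.45,[12,-70,0],[0,0,-0.06]],[0.45,[18,-106,0],[0,0,-0.12]],[0.45,[24,-143,0],[0,0,-0.16]],[0.45,[30,-180,0],[0,0,-0.2]]])

```text
clock: 25.27
tool_pos: [0.5229, 0.0438, 0.2056]
orientation: [180.0, 0.0, 169.0]
force: [0.5, 1.1, 0.1]
opening: 0.0481
gripper_force: 0.0
```

Emit:
step_arm(rows=[[0.45,[6,-36,0],[0,0,0]],[0.45,[12,-74,0],[0,0,0]],[0.45,[18,-112,0],[0,0,0]],[0.45,[24,-147,0],[0,0,0]],[0.45,[28,-167,0],[0,0,0]]])

```text
clock: 25.68
tool_pos: [0.5509, -0.1248, 0.2053]
orientation: [-180.0, -0.0, 169.0]
force: [-0.1, 0.3, -0.7]
opening: 0.0484
gripper_force: 0.0
```

Emit:
step_arm(rows=[[0.45,[0,0,-25],[0,0,0]],[0.45,[0,0,-55],[0,0,0]],[0.45,[0,0,-85],[0,0,0]],[0.45,[0,0,-103],[0,0,0]],[0.45,[0,0,-109],[0,0,0]]])

```text
clock: 26.1
tool_pos: [0.5487, -0.1219, 0.0931]
orientation: [-179.9, -0.3, 169.1]
force: [0.2, 0.0, 1.1]
opening: 0.0483
gripper_force: 0.0
```

Emit:
step_arm(rows=[[0.45,[0,0,0],[0,0,0]],[1,[0,0,0],[0,0,0]],[1,[0,0,0],[0,0,0]],[1,[0,0,0],[0,0,0]],[1,[0,0,0],[0,0,0]]])

```text
clock: 26.52
tool_pos: [0.5517, -0.1216, 0.0978]
orientation: [180.0, 0.1, 169.1]
force: [-0.6, 0.4, -0.6]
opening: 0.0272
gripper_force: 0.0
```

Emit:
step_arm(rows=[[1,[0,0,0],[0,0,0]],[1,[0,0,20],[0,0,0]],[1,[0,0,55],[0,0,0]],[1,[0,0,95],[0,0,0]],[1,[0,0,135],[0,0,0]]])

```text
clock: 26.93
tool_pos: [0.5503, -0.1217, 0.2331]
orientation: [-180.0, -0.1, 169.1]
force: [1.5, -0.1, -1.4]
opening: 0.0242
gripper_force: 30.0
```

Emit:
step_arm(rows=[[1,[-8,30,0],[0,0,0.02]],[1,[-18,66,0],[0,0,0.06]],[1,[-28,104,0],[0,0,0.12]],[1,[-38,142,0],[0,0,0.16]],[1,[-48,180,0],[0,0,0.2]]])

```text
clock: 27.35
tool_pos: [0.5021, 0.0596, 0.2321]
orientation: [180.0, 0.1, -179.4]
force: [1.2, -0.3, -0.8]
opening: 0.0242
gripper_force: 30.0
```

Emit:
step_arm(rows=[[1,[-10,38,0],[0,0,0]],[1,[-21,76,0],[0,0,0]],[1,[-32,112,0],[0,0,0]],[1,[-42,147,0],[0,0,0]],[1,[-49,167,0],[0,0,0]]])

```text
clock: 27.77
tool_pos: [0.453, 0.2282, 0.2321]
orientation: [179.9, 0.0, -179.3]
force: [1.0, 0.0, -0.7]
opening: 0.0245
gripper_force: 30.0
```

```bash
python3 chk.py
```

```text
[0.45295649 0.22822434 0.23207579] [ 1.79929359e+02  4.74338073e-02 -1.79345875e+02] [ 1.02518863  0.03790022 -0.7011698 ] 0.02446488896951342 29.98989164829254
n 6 width 0.039933283318797815 y(.531) 0.2217006043575794 deg -2.2485748033859223 nearest x 0.430351484667036
blue rows 153 179 [0.43031778 0.22934644]
```

Emit:
step_arm(rows=[[1,[0,0,-30],[0,0,0]],[1,[0,0,-65],[0,0,0]],[1,[0,0,-100],[0,0,0]],[1,[0,0,-125],[0,0,0]],[1,[0,0,-140],[0,0,0]]])

```text
clock: 28.28
tool_pos: [0.4527, 0.2236, 0.0889]
orientation: [-179.9, -0.2, -179.5]
force: [0.7, 0.3, 0.1]
opening: 0.0244
gripper_force: 30.0
```

Emit:
step_arm(rows=[[1,[0,0,-6],[0,0,0]],[1,[0,0,-11],[0,0,0]],[1,[0,0,-15],[0,0,0]],[1,[0,0,-16],[0,0,0]],[1,[0,0,-16],[0,0,0]]])

```text
clock: 28.7
tool_pos: [0.4543, 0.2255, 0.0763]
orientation: [179.9, 0.1, -179.4]
force: [0.1, -0.2, -0.6]
opening: 0.0241
gripper_force: 30.0
```

Emit:
step_arm(rows=[[1,[0,0,0],[0,0,0]],[0.45,[0,0,0],[0,0,0]],[0.45,[0,0,0],[0,0,0]],[0.45,[0,0,0],[0,0,0]],[0.45,[0,0,0],[0,0,0]]])

```text
clock: 29.12
tool_pos: [0.454, 0.2254, 0.0758]
orientation: [180.0, 0.0, -179.4]
force: [-0.9, -0.2, -0.0]
opening: 0.0449
gripper_force: 0.0
```

Emit:
step_arm(rows=[[0.45,[0,0,0],[0,0,0]],[0.45,[0,0,20],[0,0,0]],[0.45,[0,0,55],[0,0,0]],[0.45,[0,0,90],[0,0,0]],[0.45,[0,0,130],[0,0,0]]])

```text
clock: 29.53
tool_pos: [0.4532, 0.2246, 0.2062]
orientation: [-179.9, -0.1, -179.4]
force: [0.9, 1.0, 0.3]
opening: 0.0483
gripper_force: 0.0
```

Emit:
step_arm(rows=[[0,[-2,-34,0],[0,0,-0.02]],[0,[-4,-70,0],[0,0,-0.06]],[0,[-6,-106,0],[0,0,-0.12]],[0,[-8,-143,0],[0,0,-0.16]],[0,[-9,-180,0],[0,0,-0.2]]])

```text
clock: 29.95
tool_pos: [0.4443, 0.0438, 0.2058]
orientation: [180.0, 0.0, 169.0]
force: [0.9, -0.4, 1.2]
opening: 0.0757
gripper_force: 0.0
```

Emit:
step_arm(rows=[[0,[-2,-36,0],[0,0,0]],[0,[-4,-72,0],[0,0,0]],[0,[-7,-108,0],[0,0,0]],[0,[-7,-108,0],[0,0,0]],[0,[-7,-108,0],[0,0,0]]])

```text
clock: 30.37
tool_pos: [0.4375, -0.0645, 0.2056]
orientation: [180.0, 0.0, 168.9]
force: [-0.3, -0.1, 0.1]
opening: 0.0875
gripper_force: 0.0
```

```bash
python3 chk.py; python3 -c "
import cv2
b=cv2.imread('pics/s_last.png');cv2.imwrite('pics/v6.png',cv2.resize(b[110:270,200:390],(712,600)))"
```

```text
[ 0.43748624 -0.06448771  0.20559247] [1.79996443e+02 1.87068787e-03 1.68874735e+02] [-0.30533891 -0.06972219  0.11516238] 0.08745984640981588 0.0
```

View pics/v6.png

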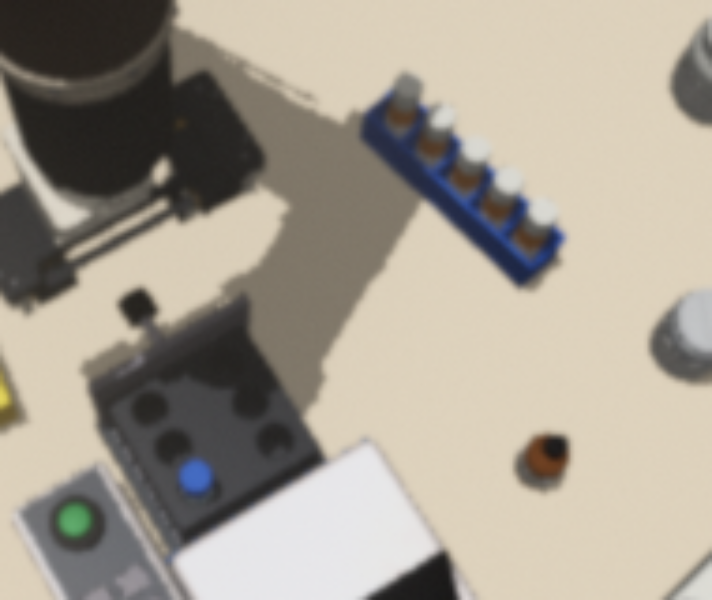

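All five vials stand upright in the rack. The standard at (196,477) is the only vial left in the slide. Regripping the knob.

Emit:
step_arm(rows=[[0,[0,1,-30],[0,0,0]],[0,[0,1,-65],[0,0,0]],[0,[0,1,-100],[0,0,0]],[0,[0,1,-130],[0,0,0]],[0,[0,1,-144],[0,0,0]]])

```text
clock: 30.88
tool_pos: [0.4361, -0.0608, 0.0583]
orientation: [-179.9, -0.2, 169.2]
force: [0.4, -0.2, -0.2]
opening: 0.088
gripper_force: 0.0
```

Emit:
step_arm(rows=[[1,[0,0,0],[0,0,0]],[1,[0,0,0],[0,0,0]],[1,[0,0,0],[0,0,0]],[1,[0,0,0],[0,0,0]],[1,[0,0,0],[0,0,0]]])

```text
clock: 31.3
tool_pos: [0.4389, -0.0612, 0.0628]
orientation: [179.9, 0.1, 169.1]
force: [0.1, 0.1, 0.1]
opening: 0.0602
gripper_force: 0.0
```

Emit:
step_arm(rows=[[1,[0,0,0],[0,0,0]],[1,[0,0,0],[0,0,0]],[1,[0,0,0],[0,0,0]],[1,[0,0,0],[0,0,0]],[1,[0,0,0],[0,0,0]]])

```text
clock: 31.72
tool_pos: [0.4375, -0.063, 0.0617]
orientation: [-179.9, -0.0, 169.1]
force: [4.8, -18.0, -2.2]
opening: 0.027
gripper_force: 30.1
```

Emit:
step_arm(rows=[[1,[8,-2,0],[0,0,0]],[1,[20,-4,0],[0,0,0]],[1,[32,-6,0],[0,0,0]],[1,[46,-9,0],[0,0,0]],[1,[60,-12,0],[0,0,0]]])

```text
clock: 32.13
tool_pos: [0.4972, -0.0747, 0.0617]
orientation: [-179.9, -0.1, 169.1]
force: [-3.1, -1.2, 6.6]
opening: 0.0273
gripper_force: 30.0
```

Emit:
step_arm(rows=[[1,[15,-3,0],[0,0,0]],[1,[30,-6,0],[0,0,0]],[1,[44,-9,0],[0,0,0]],[1,[56,-11,0],[0,0,0]],[1,[66,-13,0],[0,0,0]]])

```text
clock: 32.55
tool_pos: [0.5636, -0.0875, 0.0616]
orientation: [-179.9, -0.1, 169.1]
force: [-13.8, 7.1, 19.0]
opening: 0.0274
gripper_force: 30.0
```

Emit:
step_arm(rows=[[1,[5,-1,0],[0,0,0]],[1,[9,-2,0],[0,0,0]],[1,[13,-2,0],[0,0,0]],[1,[16,-3,0],[0,0,0]],[1,[17,-3,0],[0,0,0]]])

```text
clock: 32.97
tool_pos: [0.5791, -0.0904, 0.0617]
orientation: [-179.9, -0.2, 169.1]
force: [-9.9, 0.4, 12.8]
opening: 0.0274
gripper_force: 30.0
```

Emit:
step_arm(rows=[[1,[1,0,0],[0,0,0]],[1,[2,0,0],[0,0,0]],[1,[2,0,0],[0,0,0]],[1,[2,0,0],[0,0,0]],[1,[2,0,0],[0,0,0]]])

```text
clock: 33.38
tool_pos: [0.5791, -0.0904, 0.0616]
orientation: [-179.9, -0.4, 169.1]
force: [-13.3, 0.6, 14.8]
opening: 0.0271
gripper_force: 30.0
```

Emit:
step_arm(rows=[[0,[0,0,0],[0,0,0]],[0,[0,0,0],[0,0,0]],[0,[0,0,0],[0,0,0]],[0,[0,0,0],[0,0,0]],[0,[0,0,0],[0,0,0]]])

```text
clock: 33.8
tool_pos: [0.5832, -0.0897, 0.0614]
orientation: [180.0, 0.0, 169.1]
force: [0.4, -0.0, -0.3]
opening: 0.0549
gripper_force: 0.0
```

Emit:
step_arm(rows=[[0,[0,0,0],[0,0,0]],[0,[0,0,20],[0,0,0]],[0,[0,0,55],[0,0,0]],[0,[0,0,90],[0,0,0]],[0,[0,0,120],[0,0,0]]])

```text
clock: 34.22
tool_pos: [0.5832, -0.0898, 0.1836]
orientation: [-180.0, 0.0, 169.1]
force: [0.6, 0.2, -0.5]
opening: 0.0856
gripper_force: 0.0
```

```bash
python3 - <<'E'
from h import *
o=ctrl.get_obs();print(o['tool_pos'],o['orientation'],o['force'])
a,m=snap('wrist','w7.png')
g=cv2.cvtColor(a,cv2.COLOR_BGR2GRAY)
k=(g[120:235,225:285]<40).astype(np.uint8); n,l,s,c=cv2.connectedComponentsWithStats(k); i=1+s[1:,4].argmax(); u,v=c[i]+[225,120];print('knob',s[i],u,v,ray(m,u,v,.075))
h=cv2.cvtColor(a,cv2.COLOR_BGR2HSV);q=cv2.inRange(h,(50,100,50),(80,255,255));y,x=np.nonzero(q);print('key',x.mean(),y.mean(),ray(m,x.mean(),y.mean(),.09))
E
```

```text
[ 0.58317426 -0.08982379  0.18359071] [-1.79991178e+02  3.77387636e-02  1.69115425e+02] [ 0.60191744  0.23646375 -0.54743986]
knob [ 15  57  32  33 905] 255.57127071823203 193.07292817679559 [ 0.58508635 -0.09208494  0.075     ]
key 97.70625798212005 176.08939974457215 [ 0.54334126 -0.21266989  0.09      ]
```

Emit:
step_arm(rows=[[1,[-8,-25,0],[0,0,0]],[1,[-18,-58,0],[0,0,0]],[1,[-28,-90,0],[0,0,0]],[1,[-39,-123,0],[0,0,0]],[1,[-39,-123,0],[0,0,0]]])

```text
clock: 34.68
tool_pos: [0.542, -0.2166, 0.1813]
orientation: [-180.0, -0.0, 168.9]
force: [0.9, 0.9, -0.6]
opening: 0.0601
gripper_force: 0.0
```

Emit:
step_arm(rows=[[1,[0,0,-15],[0,0,0]],[1,[0,0,-30],[0,0,0]],[1,[0,0,-45],[0,0,0]],[1,[0,0,-60],[0,0,0]],[1,[0,0,-70],[0,0,0]]])

```text
clock: 35.1
tool_pos: [0.5433, -0.2126, 0.1099]
orientation: [180.0, -0.1, 169.1]
force: [-0.4, -0.4, -0.8]
opening: 0.0266
gripper_force: 0.0
```

Emit:
step_arm(rows=[[1,[0,0,-4],[0,0,0]],[1,[0,0,-8],[0,0,0]],[1,[0,0,-10],[0,0,0]],[1,[0,0,-10],[0,0,0]],[1,[0,0,-10],[0,0,0]]])

```text
clock: 35.52
tool_pos: [0.5443, -0.2127, 0.1021]
orientation: [180.0, 0.0, 169.1]
force: [0.5, -0.1, 0.4]
opening: 0.0006
gripper_force: 0.0
```

Fingers are shut, 12 mm above the key. Pressing slowly.

Emit:
step_arm(rows=[[1,[0,0,-4],[0,0,0]],[1,[0,0,-8],[0,0,0]],[1,[0,0,-12],[0,0,0]],[1,[0,0,-15],[0,0,0]],[1,[0,0,-17],[0,0,0]]])

```text
clock: 35.93
tool_pos: [0.5441, -0.2127, 0.0844]
orientation: [-180.0, 0.0, 169.1]
force: [0.6, 1.4, 5.5]
opening: 0.0006
gripper_force: 2.1
```

Emit:
step_arm(rows=[[1,[0,0,-1],[0,0,0]],[1,[0,0,-2],[0,0,0]],[1,[0,0,-3],[0,0,0]],[1,[0,0,-3],[0,0,0]],[1,[0,0,-3],[0,0,0]]])

```text
clock: 36.35
tool_pos: [0.5442, -0.2128, 0.084]
orientation: [-180.0, 0.1, 169.2]
force: [-5.9, 5.4, 21.2]
opening: 0.0005
gripper_force: 10.8
```

The key is bottomed: TCP at 84 mm, 21 N. Releasing.

Emit:
step_arm(rows=[[1,[0,0,8],[0,0,0]],[1,[0,0,25],[0,0,0]],[1,[0,0,60],[0,0,0]],[1,[0,0,95],[0,0,0]],[1,[0,0,130],[0,0,0]]])

```text
clock: 36.77
tool_pos: [0.5433, -0.2127, 0.2126]
orientation: [-180.0, -0.1, 169.1]
force: [1.5, -1.0, 0.1]
opening: 0.0008
gripper_force: 0.0
```

Emit:
step_arm(rows=[[1,[-15,0,10],[0,0,0]],[1,[-35,0,20],[0,0,0]],[1,[-50,0,20],[0,0,0]],[1,[-50,0,20],[0,0,0]],[1,[-50,0,20],[0,0,0]]])

```text
clock: 37.18
tool_pos: [0.4934, -0.2127, 0.2319]
orientation: [180.0, 0.0, 169.1]
force: [0.7, -0.1, 0.1]
opening: 0.0005
gripper_force: 0.0
```

```bash
python3 chk.py; python3 -c "
import cv2
b=cv2.imread('pics/s_last.png');cv2.imwrite('pics/v8.png',cv2.resize(b[110:290,190:400],(700,600)))"
```

```text
[ 0.49342985 -0.21271569  0.23186902] [1.79982960e+02 4.06965995e-02 1.69088485e+02] [ 0.65197281 -0.08180943  0.07196623] 0.00047981190948444166 0.0
(array([0.53226367, 0.21795776]), [np.float64(0.054549974231446426), np.float64(0.19868333695772894)], np.float64(-1.6803695004581207))
```

View pics/v8.png

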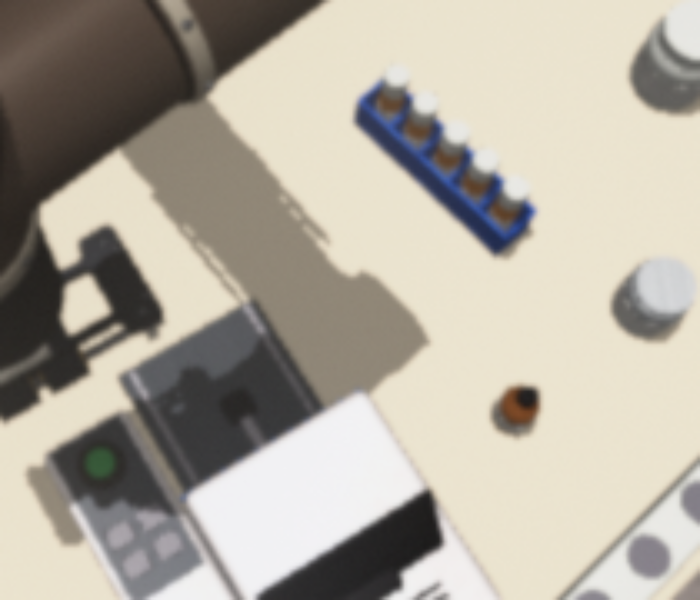

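The slide is home, all five vials are upright in the rack, the green key at (100,462) is free, and the arm is clear.

```bash
python3 -c "
from plant import ctrl
print(ctrl.close_job())"
```

```text
the job is handed in; nothing more can be done
None
```

The job is handed in, with no verdict returned: all five white-capped vials are in the blue rack, the standard is in its well, the slide is home, and the zero key was pressed and released at about 37 s of robot time.

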